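# Dial the key box to its mark and shoot the bolt

### The job

Set the lock on the blue key box: with a fingertip, flick the toothed wheel on its lid round click by click (counterclockwise seen from above) until it rests with the orange tooth pointing straight along the slide bolt, without running past it. Then push the bolt's red knob toward the wheel until the bolt is fully home in the wheel's notch. Only push with the fingers: do not lift the box or shove it about, and leave everything else on the desk alone.

Things in the scene. Friction and masses are not known exactly. Their poses are not given: they have to be found in the camera images.
- key_box: flat blue steel box, 134 x 204 x 47 mm, about 4 kg, loose on the desk on rubber feet; origin at the centre of its underside, x to its hinged back, y along its length (to the left seen from the robot), z up. Lid top 47 mm above the desk. The wheel overhangs its front (-x) edge by 32 mm; the bolt lies along y on the lid, on the wheel's -y side, in line with its axis
- wheel_axis (a point): on the wheel's upright axis, 56 mm above the desk, at half height of the teeth; box frame x -45, y +30 mm. The wheel is a flat, slippery polished aluminium star 12 mm thick (50 to 62 mm above the desk): 6 round-ended teeth 10 mm wide, 60 degrees apart, tip radius 54 mm, solid disc of radius 36 mm between them
- flick_point (a point): fixed to the box, 54 mm in front (box -x) of the wheel's axis, 56 mm above the desk, on the tip circle; nothing but air below. At rest in a click two teeth stand 30 degrees either side of here. A fingertip drawn past in a straight line along box -y, from 60 mm before to 60 mm beyond, reaching 10 to 16 mm inside the tip circle here, carries the +y tooth through and moves the wheel one click
- orange_tip (a point): tip of the one orange tooth, 54 mm from the wheel's axis, 56 mm above the desk. In line with it, a steel disc of radius 32 mm on top of the wheel (62 to 72 mm above the desk, brass nut up to 76 mm) has its only notch, 18 mm wide
- wheel (a joint): turn of the wheel, rad: 0 when the orange tooth points at the bolt (box -y), growing counterclockwise seen from above (front teeth move to box -y). One click is 1.047; let go, it snaps to the nearest click (about 1 N at a tooth tip pushes it over). Starts 2 to 4 clicks short, at a negative value; end stops at -5.34 and +1.99
- bolt (a joint): travel of the slide bolt toward the wheel (box +y), m: 0 drawn back, as at the start; 0.020 fully home, at a stop. It takes about 2 N and stays where it is left. Its nose starts 3 mm short of the notched disc, so it is blocked after 3 mm unless the notch faces it; once in, it locks the wheel
- bolt_knob (a point): centre of the bolt's upright red knob, 18 mm in diameter, 78 to 96 mm above the desk; the point is 87 mm above the desk and moves with the bolt. The bolt's two guide bridges (up to 78 mm above the desk) stand on the lid on the wheel side of the knob; on its -y side is only the bolt's 12 mm tail, top 72 mm above the desk, then the flat lid
- wax_tin: round tin with a cream lid, 63 mm across, 34 mm high, on the desk beside the box; origin at the centre of its underside; not to be disturbed
- battery: red and white battery, 15 mm thick, 50 mm long, lying behind the box; origin under its centre; not to be disturbed
- marker: white marker pen, 17 mm thick, 135 mm long, lying behind the box; origin under its centre; not to be disturbed
- oil_bottle: small brown dropper bottle, 33 mm across, 102 mm high, standing to the left of the box; origin at the centre of its underside; not to be disturbed

How it is judged:
On the way, in this order (a step that is already met when the one before it is completed fails the run):
1. the wheel rests with the orange tooth pointing at the bolt, the bolt still drawn back (value of joint wheel between -0.12 and 0.12 rad and value of joint bolt below 0.005 m), for 0.2 s.
2. the bolt is pushed home into the notch (value of joint bolt above 0.016 m), for 0.2 s.
At the end, for the whole second after the job is handed in: the orange tooth points along the bolt (within 0.15 rad), the bolt is home in the notch (at least 16 of its 20 mm), and the box stands flat and still (value of joint wheel between -0.15 and 0.15 rad and value of joint bolt above 0.016 m and angle between key_box's own z axis and vertical below 0.05 rad and linear speed of key_box below 0.02 m/s); the robot touches nothing.
It fails at once if the wheel is run past the mark (by more than half a click) (value of joint wheel above 0.6 rad).
It fails at once if the box is lifted or tipped (height (world z) of key_box above 0.012 m or angle between key_box's own z axis and vertical above 0.12 rad).
It fails at once if the box is shoved more than 30 mm (distance of key_box from where it was at the start of the episode above 0.03 m).
It fails at once if a bystander is moved more than 20 mm (distance of any of wax_tin, battery, marker, oil_bottle from where it was at the start of the episode above 0.02 m).
It also fails if it takes over 61 s, if anything falls off the work surface, if the arm or the gripper's body presses on something with over 40 N, if the wrist force passes 120 N, or if a joint passes its speed limit or range.

### The arm

A 6-joint arm with a two-finger parallel gripper is mounted at the origin on a cart in front of the work surface, level with it; the furniture and walls round the work are solid. World frame = base frame: x ahead of the robot, y to its left, z up, the work surface at z = 0. Lengths are in m, angles in rad, forces in N, time in s.
With the tool pointing down it reaches from about 0.375 to 0.975 m from the base axis. Payload 3.8 kg.
Tool frame: the origin (TCP) lies midway between the tips of the shut fingers; the grasp point (between the pads) lies 19 mm behind it; z points along the fingers, y is the line along which they close (so a half turn about z gives the same grasp; the last joint's range is limited). The gripper opens to 88 mm and grips with 3 to 60 N. Pads are 18 mm wide; open, the fingers measure 123 mm over their backs; the gripper's body (75 mm by 187 mm) begins 45 mm behind the grasp point.
Start: joints at [1.259, 0.264, 1.604, -0, 1.274, -0.037], TCP at [0.183, 0.65, 0.239] pointing down, gripper open.
Joint ranges: [-2.63, 2.63], [-0.94, 2.18], [0.31, 2.57], [-1.31, 4.45], [0, 2.66], [-2.55, 2.55]. Speed limits (rad/s): [2.57, 2.57, 3.14, 3.14, 3.14, 3.14].

### API

Orientations are given as a rotation vector (axis times angle).
In Python, from cell import * gives the robot as it stands.
- The arm moves only by the tool drive_tool, never from a script. Its argument "moves" is one flat list of numbers, 7 for each row, row after row: the shift along the world's x, y, z each as a share of 0.2 m, from -1 to 1, then the turn, a rotation vector about the world's x, y, z each as a share of pi rad, from -1 to 1, then the opening, from 0 (shut) to 1 (fully open). A call has 1 to 10 rows; each row is the pose to reach, as a shift and turn from the pose commanded when the call began, turning the shorter way round; what a row does not reach only later rows make up. A row lasts 1/8 s, in which the tool goes at most 62.5 mm and 10.7 degrees, less where a joint would pass 70% of its speed; a pose out of reach is approached as far as the arm can. A call with a number of a shift or a turn outside -1 to 1 is refused whole. A call with a gripper value outside its range is refused whole. The fingers move at their own pace and stop on an object; the grip force is fixed at half the most. Time passes only in rows, so rows that repeat a pose let the fingers close. It gives the time, the measured TCP pose, the force, the opening and the grip force at its end, in the units of the state.
- get_state(): the state, without advancing time (a new reading comes with each control period).
- get_image(name): name is "side" or "top"; returns the picture (480x640x3 uint8, red, green, blue); there is no depth.
- calibration(name): a dict with "intrinsics" (3x3 intrinsics, pixels), "R" (3x3) and "t" (3): a world point X has camera coordinates R X + t. Camera axes: x right, y down, z forward; pixel columns grow to the right and rows downward; lengths in m; the calibration is good to about 2 mm. A picture is of the moment at which its call begins. calibration takes no time and is no camera call.
- sign_off(): hands the job in; it is judged then, once.
The state is a dict: "time_s": time; "qpos": joint angles; "qd": joint speeds; "effort": joint torques, N m; "eef_pos": TCP position; "ee_rot": TCP orientation; "force": force on the tool from outside, world axes, zero at the start; "torque": the same for the moment, N m; "width": finger opening in m; "grasp_force": force on a finger pad.
Only numpy, scipy, OpenCV 4.12 (cv2) and the standard library are available. Lean on these libraries where they do the work, as an engineer would, in place of code of your own. Each camera call takes 0.05 s, during which the arm holds its last target. There are 200 camera calls.

## Working session

There is one attempt and no reset: what is moved stays moved. The work goes in short steps, Python scripts to look and compute and a tool call to move; the robot and the scene stay as the last step left them, time stands still between calls to the robot, and variables do not carry over. Pictures are saved under pics/ and viewed, at most 10 in all, crops included, and the job is handed in when it is done.

Besides the shell and the picture viewer there is one more tool, called as name(argument=value, ...) on one line, values as JSON. drive_tool: Moves the arm, as the interface text tells. Shift numbers are shares of 0.2 m and turn numbers shares of pi rad, none past 1 either way. Its arguments: {"type":"object","properties":{"moves":{"type":"array"}},"required":["moves"]}

```bash
mkdir -p pics; python3 - <<'E'
from cell import *
import cv2
for n in("side","top"):
    cv2.imwrite(f"pics/{n}0.png",get_image(n)[:,:,::-1]); c=calibration(n); print(n,c)
s=get_state();print(s)
E
```

```text
side {'intrinsics': array([[572.7218397,   0.       , 317.5237166],
       [  0.       , 572.7218397, 244.7786449],
       [  0.       ,   0.       ,   1.       ]]), 'R': array([[ 0.97422775, -0.22495059,  0.0166589 ],
       [-0.0911695 , -0.46024036, -0.88310075],
       [ 0.20632113,  0.85882247, -0.46888757]]), 't': array([-0.61030592,  0.0847643 ,  0.92451209])}
top {'intrinsics': array([[588.79773065,   0.        , 319.17296101],
       [  0.        , 588.79773065, 243.24444833],
       [  0.        ,   0.        ,   1.        ]]), 'R': array([[-0.02504245, -0.99965876, -0.00743291],
       [-0.98511939,  0.02594152, -0.16990237],
       [ 0.17003721,  0.00306753, -0.98543287]]), 't': array([-0.10054204,  0.59869094,  1.04334237])}
{'time_s': 0.1, 'qpos': array([ 1.25911233e+00,  2.64664864e-01,  1.60524312e+00,  1.16227972e-05,
        1.27368973e+00, -3.69601034e-02]), 'qd': array([ 0.00092662, -0.00309177, -0.00305431,  0.00066179,  0.00058402,
        0.00131989]), 'effort': array([ 1.29730674e-04, -5.03617144e+01, -3.58074760e+01,  7.30643445e-02,
        2.32422422e-02, -6.74027115e-05]), 'eef_pos': array([0.1829547 , 0.64906475, 0.23751816]), 'ee_rot': array([-4.30135497e-01, -3.11164339e+00,  3.09842841e-03]), 'force': array([-0.03687966,  0.83496969, -0.2602775 ]), 'torque': array([ 0.00095651, -0.01492639, -0.01148756]), 'grasp_force': 0.0, 'width': 0.0882818528941774}
```

View pics/top0.png

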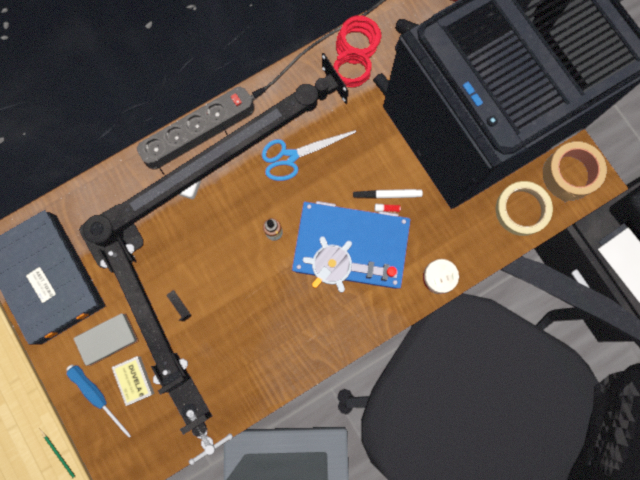

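View pics/side0.png

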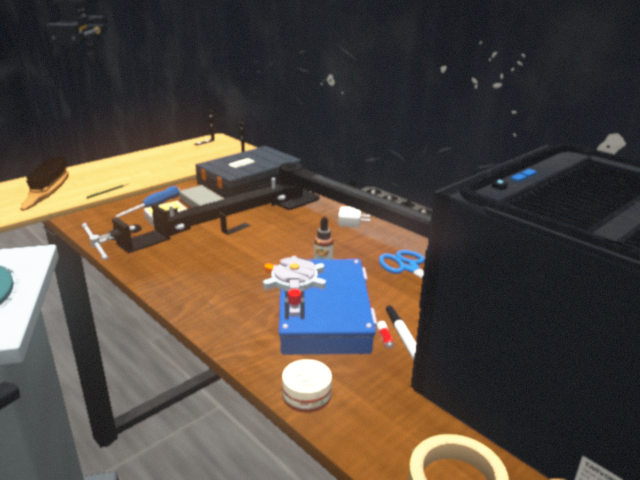

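The top view shows the box at about (350,245), the wheel hub at (332,264), the orange tooth at lower left (317,283) and the red knob at (392,271). The tin is at (442,276), and the bottle at (272,229). The side view agrees. I'll enlarge both.

```bash
python3 - <<'E'
import cv2,numpy as np
a=cv2.imread("pics/top0.png")[195:300,255:415]; b=cv2.imread("pics/side0.png")[240:360,255:415]
cv2.imwrite("pics/c1.png",cv2.resize(a,None,fx=5,fy=5,interpolation=cv2.INTER_CUBIC))
cv2.imwrite("pics/c2.png",cv2.resize(b,None,fx=5,fy=5,interpolation=cv2.INTER_CUBIC))
E
```

```text
(no output)
```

View pics/c1.png

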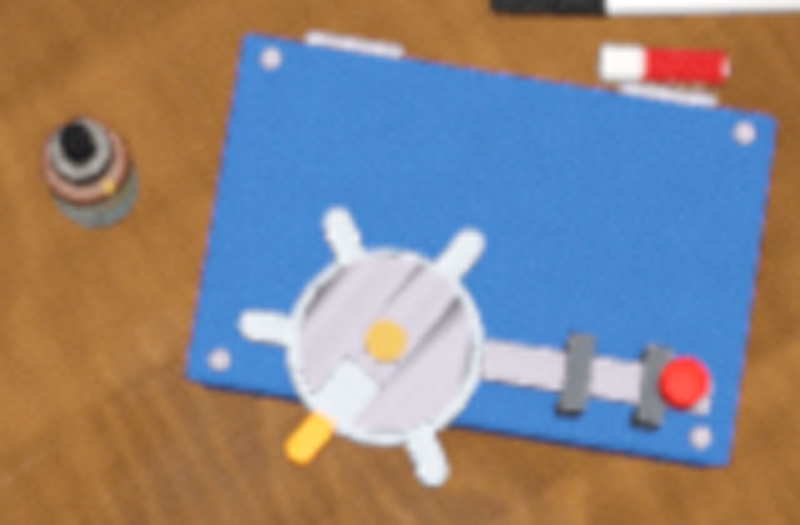

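View pics/c2.png

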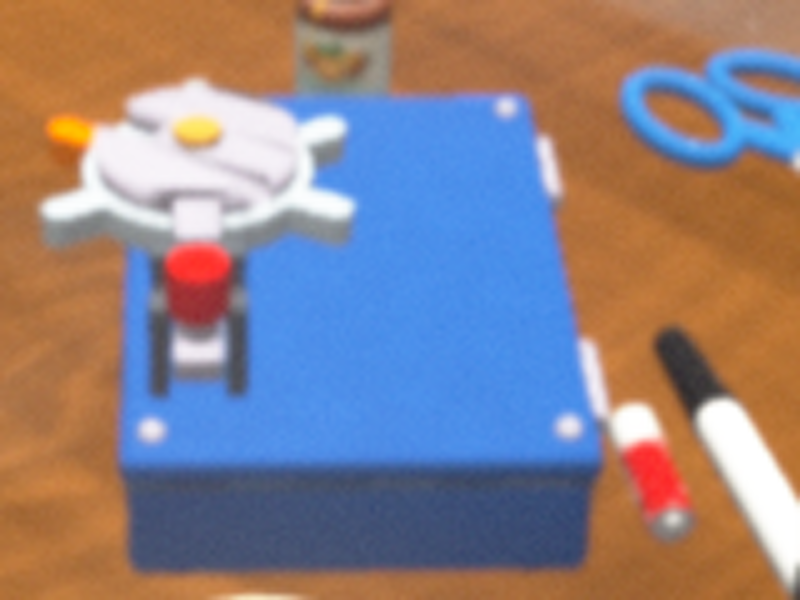

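The top crop shows the nut at (385,341), the knob top at (685,381), and the lid corners BL(245,35), BR(775,118), FR(732,465) and FL(188,380). In the side crop the nut is at (197,130), the knob top at (198,258), FR at (121,466) and BR at (601,466). Orange is the front +y tooth, so it needs 2 clicks. Next I triangulate.

```bash
cat > h.py <<'E'
from cell import *
import numpy as np, cv2
C={n:calibration(n) for n in("side","top")}
def c1(x,y): return np.array([255+(x+.5)/5-.5,195+(y+.5)/5-.5])
def c2(x,y): return np.array([255+(x+.5)/5-.5,240+(y+.5)/5-.5])
def P(n): c=C[n]; return c["intrinsics"]@np.c_[c["R"],c["t"]]
def tri(a,b):
    X=cv2.triangulatePoints(P("top"),P("side"),a.reshape(2,1),b.reshape(2,1)).ravel(); return X[:3]/X[3]
def plane(n,p,z):
    c=C[n]; R=c["R"];o=-R.T@c["t"]; d=R.T@np.linalg.inv(c["intrinsics"])@[*p,1]; return o+d*(z-o[2])/d[2]
E
python3 - <<'E'
from h import *
np.set_printoptions(precision=4,suppress=True)
for k,a,b in [("nut",(385,341),(197,130)),("knob",(685,381),(198,256)),("FR",(732,465),(121,466)),("BR",(775,118),(601,466)),("BL",(245,35),(527,97)),("orange",(293,455),(48,128))]: print(k,tri(c1(*a),c2(*b)))
q=[plane("top",c1(*p),.047)[:2] for p in [(245,35),(775,118),(732,465),(188,380)]]
c=np.mean(q,0); y=q[0]+q[3]-q[1]-q[2]; print(q,c,np.linalg.norm(y)/2)
x=q[0]+q[1]-q[2]-q[3]
th=np.arctan2(-y[0],y[1]); th2=np.arctan2(x[1],x[0]); print("yaw",th,th2,np.linalg.norm(x)/2)
nut=plane("top",c1(385,341),.076);kn=plane("top",c1(685,381),.096);print(nut,kn)
d=nut[:2]-kn[:2];print("yaw from bolt",np.arctan2(-d[0],d[1]))
Rm=lambda t:np.array([[np.cos(t),-np.sin(t)],[np.sin(t),np.cos(t)]])
print("axis by box",c+Rm(th)@[-.045,.03])
print("tin",plane("top",(442,275),.034),"bottle",plane("top",c1(76,140),.102))
E
```

```text
nut [ 0.5558 -0.1375  0.0737]
knob [ 0.5358 -0.2426  0.0959]
FR [ 0.5102 -0.2645  0.0451]
BR [ 0.6406 -0.2874  0.0422]
BL [ 0.6783 -0.0885  0.0447]
orange [ 0.5154 -0.103   0.0597]
[array([ 0.6771, -0.0885]), array([ 0.6398, -0.2867]), array([ 0.5099, -0.2642]), array([ 0.5465, -0.0647])] [ 0.5933 -0.176 ] 0.20231483542326187
yaw -0.1839502104509843 -0.17570771315791192 0.13229982162909168
[ 0.5552 -0.1375  0.076 ] [ 0.5354 -0.2426  0.096 ]
yaw from bolt -0.1858681236639966
axis by box [ 0.5546 -0.1383]
tin [ 0.5326 -0.3436  0.034 ] bottle [ 0.6267 -0.029   0.102 ]
```

```bash
python3 - <<'E'
from h import *
np.set_printoptions(precision=3,suppress=True)
for a,b in [((97,230),(290,175)),((170,375),(165,215)),((195,420),(122,228)),((205,450),(90,235)),((307,95),(400,215)),((97,230),(285,192))]: print(tri(np.array(a,float),np.array(b,float)))
E
```

```text
[0.631 0.298 0.053]
[0.36  0.16  0.042]
[0.282 0.113 0.043]
[0.229 0.095 0.043]
[ 0.797 -0.092  0.139]
[0.632 0.317 0.006]
```

The lamp arm stays below about 0.1 m, so I can cross over it at z≈0.25.

drive_tool(moves=[0.1,-0.22,0.02,0,0,0.01,0,0.19,-0.45,0.05,0,0,0.03,0,0.28,-0.67,0.05,0,0,0.03,0,0.38,-0.89,0.05,0,0,0.03,0,0.38,-0.89,0.05,0,0,0.03,0])

```text
time_s: 0.72
eef_pos: [0.2599, 0.469, 0.2483]
ee_rot: [-0.288, -3.128, 0.002]
force: [-0.3, 1.2, 0.7]
width: 0.0402
grasp_force: 0.0
```

drive_tool(moves=[0.1,-0.22,0,0,0,0,0,0.19,-0.45,0,0,0,0,0,0.28,-0.67,0,0,0,0,0,0.38,-0.89,0,0,0,0,0,0.38,-0.89,0,0,0,0,0])

```text
time_s: 1.35
eef_pos: [0.336, 0.2924, 0.2486]
ee_rot: [0.289, 3.128, 0.0]
force: [-0.5, 0.4, -0.1]
width: 0.0006
grasp_force: 0.0
```

drive_tool(moves=[0.1,-0.22,0,0,0,0,0,0.19,-0.45,0,0,0,0,0,0.28,-0.67,0,0,0,0,0,0.38,-0.89,0,0,0,0,0,0.38,-0.89,0,0,0,0,0])

```text
time_s: 1.98
eef_pos: [0.4124, 0.115, 0.2488]
ee_rot: [0.289, 3.128, 0.001]
force: [-0.8, 0.4, -0.3]
width: 0.0006
grasp_force: 0.0
```

drive_tool(moves=[0.1,-0.22,0,0,0,0,0,0.19,-0.45,0,0,0,0,0,0.28,-0.67,0,0,0,0,0,0.38,-0.89,0,0,0,0,0,0.38,-0.89,0,0,0,0,0,0.38,-0.89,0,0,0,0,0])

```text
time_s: 2.72
eef_pos: [0.4873, -0.0604, 0.2483]
ee_rot: [-0.282, -3.128, -0.002]
force: [0.1, 0.5, -0.2]
width: 0.0005
grasp_force: 0.0
```

drive_tool(moves=[0,0,-0.3,0,0,0,0,0,0,-0.6,0,0,0,0,0,0,-0.85,0,0,0,0,0,0,-1,0,0,0,0,0,0,-1,0,0,0,0,0,0,-1,0,0,0,0])

```text
time_s: 3.48
eef_pos: [0.4882, -0.0613, 0.05]
ee_rot: [0.281, 3.127, 0.0]
force: [0.1, 0.5, 0.9]
width: 0.0004
grasp_force: 0.0
```

```bash
python3 - <<'E'
from h import *
a=get_image("side")[215:335,215:375,::-1];b=get_image("top")[205:310,215:375,::-1]
f=lambda i:cv2.resize(i,(640,int(640*i.shape[0]/i.shape[1]))[:2],interpolation=cv2.INTER_CUBIC)
z=np.hstack([cv2.resize(a,(400,300),interpolation=2),cv2.resize(b,(400,300)[:2],interpolation=2)])
cv2.imwrite("pics/n1.png",z)
E
```

```text
(no output)
```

View pics/n1.png

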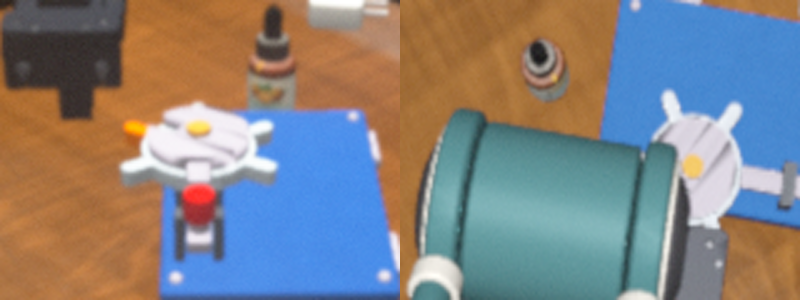

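The fingertip is clear and where I expected it (side crop, x≈76, matches the TCP projection), about 18 mm wide. Now I move to the pre-flick point and make a first slow stroke.

drive_tool(moves=[0.07,-0.02,-0.03,0,0,0,0,0.145,-0.045,-0.03,0,0,0,0,0.145,-0.045,-0.03,0,0,0,0])

```text
time_s: 3.95
eef_pos: [0.5185, -0.0721, 0.0433]
ee_rot: [0.284, 3.127, -0.0]
force: [0.1, -0.3, -0.3]
width: 0.0005
grasp_force: 0.0
```

drive_tool(moves=[-0.006,-0.03,0,0,0,0,0,-0.011,-0.06,0,0,0,0,0,-0.017,-0.09,0,0,0,0,0,-0.022,-0.12,0,0,0,0,0,-0.028,-0.15,0,0,0,0,0,-0.033,-0.18,0,0,0,0,0,-0.039,-0.21,0,0,0,0,0,-0.044,-0.24,0,0,0,0,0,-0.05,-0.27,0,0,0,0,0,-0.055,-0.3,0,0,0,0,0])

```text
time_s: 5.2
eef_pos: [0.5053, -0.1318, 0.0428]
ee_rot: [0.283, 3.128, -0.0]
force: [0.6, 0.3, 0.2]
width: 0.0004
grasp_force: 0.1
```

drive_tool(moves=[-0.006,-0.03,0,0,0,0,0,-0.011,-0.06,0,0,0,0,0,-0.017,-0.09,0,0,0,0,0,-0.022,-0.12,0,0,0,0,0,-0.028,-0.15,0,0,0,0,0,-0.033,-0.18,0,0,0,0,0,-0.039,-0.21,0,0,0,0,0,-0.044,-0.24,0,0,0,0,0,-0.05,-0.27,0,0,0,0,0,-0.055,-0.3,0,0,0,0,0])

```text
time_s: 6.45
eef_pos: [0.4944, -0.1919, 0.0429]
ee_rot: [0.283, 3.128, -0.0]
force: [0.1, 0.2, 0.5]
width: 0.0003
grasp_force: 0.0
```

```bash
python3 - <<'E'
from h import *
a=get_image("side")[215:335,215:375,::-1];b=get_image("top")[205:325,255:415,::-1]
cv2.imwrite("pics/n2.png",np.hstack([cv2.resize(i,(400,300),interpolation=2) for i in(a,b)]))
E
```

```text
(no output)
```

View pics/n2.png

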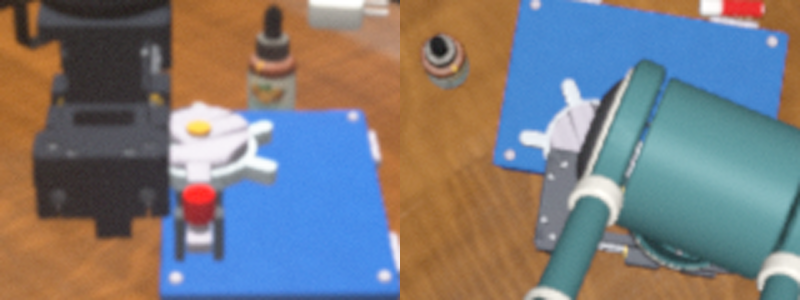

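The orange tooth is hidden by the gripper. I'll retreat outward and go back to the start side, then check the wheel.

drive_tool(moves=[-0.11,0.02,0,0,0,0,0,-0.22,0.04,0,0,0,0,0,-0.19,0.25,0,0,0,0,0,-0.15,0.45,0,0,0,0,0,-0.11,0.63,0,0,0,0,0,-0.11,0.63,0,0,0,0,0,-0.11,0.63,0,0,0,0,0])

```text
time_s: 7.42
eef_pos: [0.4722, -0.0655, 0.0427]
ee_rot: [0.282, 3.129, -0.001]
force: [-1.0, -0.1, 0.7]
width: 0.0005
grasp_force: 0.0
```

```bash
python3 - <<'E'
from h import *
a=get_image("side")[215:335,215:375,::-1];b=get_image("top")[205:325,255:415,::-1]
cv2.imwrite("pics/n3.png",np.hstack([cv2.resize(i,(400,300),interpolation=2) for i in(a,b)]))
E
```

```text
(no output)
```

View pics/n3.png

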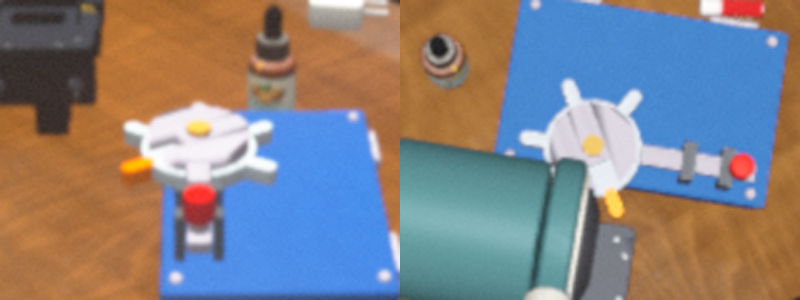

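The wheel moved exactly one click. Orange is now the front -y tooth, at (612,203) in the top crop, and the box hasn't moved. I repeat the same stroke once.

drive_tool(moves=[0.11,-0.02,0,0,0,0,0,0.22,-0.04,0,0,0,0,0,0.22,-0.04,0,0,0,0,0])

```text
time_s: 7.9
eef_pos: [0.5175, -0.0747, 0.0431]
ee_rot: [0.286, 3.127, -0.0]
force: [0.0, 0.4, 0.7]
width: 0.0004
grasp_force: 0.0
```

drive_tool(moves=[-0.006,-0.03,0,0,0,0,0,-0.011,-0.06,0,0,0,0,0,-0.017,-0.09,0,0,0,0,0,-0.022,-0.12,0,0,0,0,0,-0.028,-0.15,0,0,0,0,0,-0.033,-0.18,0,0,0,0,0,-0.039,-0.21,0,0,0,0,0,-0.044,-0.24,0,0,0,0,0,-0.05,-0.27,0,0,0,0,0,-0.055,-0.3,0,0,0,0,0])

```text
time_s: 9.15
eef_pos: [0.5053, -0.1337, 0.0428]
ee_rot: [0.283, 3.128, 0.0]
force: [-0.1, 0.4, -0.5]
width: 0.0002
grasp_force: 0.3
```

drive_tool(moves=[-0.006,-0.03,0,0,0,0,0,-0.011,-0.06,0,0,0,0,0,-0.017,-0.09,0,0,0,0,0,-0.022,-0.12,0,0,0,0,0,-0.028,-0.15,0,0,0,0,0,-0.033,-0.18,0,0,0,0,0,-0.039,-0.21,0,0,0,0,0,-0.044,-0.24,0,0,0,0,0,-0.05,-0.27,0,0,0,0,0,-0.055,-0.3,0,0,0,0,0])

```text
time_s: 10.4
eef_pos: [0.4944, -0.1939, 0.0429]
ee_rot: [0.283, 3.128, -0.0]
force: [-0.3, -0.8, 0.2]
width: 0.0003
grasp_force: 0.0
```

drive_tool(moves=[-0.11,0.02,0,0,0,0,0,-0.22,0.04,0,0,0,0,0,-0.25,0.04,0.3,0,0,0,0,-0.25,0.04,0.5,0,0,0,0,-0.25,0.04,0.5,0,0,0,0])

```text
time_s: 11.02
eef_pos: [0.4471, -0.187, 0.147]
ee_rot: [0.283, 3.12, -0.005]
force: [0.3, -0.3, -0.3]
width: 0.0006
grasp_force: 0.0
```

```bash
python3 - <<'E'
from h import *
a=get_image("side")[215:335,215:375,::-1];b=get_image("top")[205:325,255:415,::-1]
cv2.imwrite("pics/n4.png",np.hstack([cv2.resize(i,(400,300),interpolation=2) for i in(a,b)]))
E
```

```text
(no output)
```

View pics/n4.png

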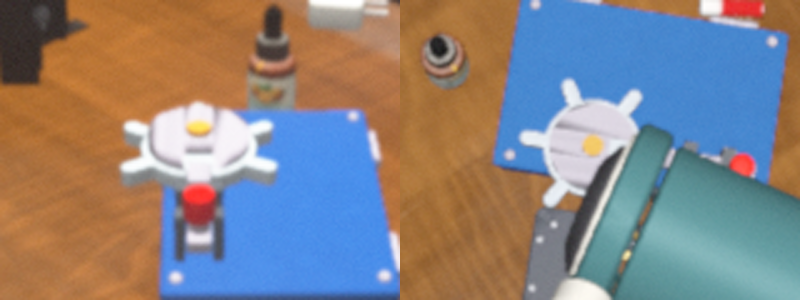

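All four visible side teeth and the +y tooth are white, so orange points along the bolt, hidden behind the knob. Next I go behind the knob on its -y side and come down to z≈0.082.

drive_tool(moves=[0.2,-0.24,0,0,0,0,0,0.405,-0.48,0,0,0,0,0,0.405,-0.48,0,0,0,0,0,0.405,-0.48,-0.16,0,0,0,0,0.405,-0.48,-0.325,0,0,0,0,0.405,-0.48,-0.325,0,0,0,0,0.405,-0.48,-0.325,0,0,0,0])

```text
time_s: 12.0
eef_pos: [0.5247, -0.2808, 0.0777]
ee_rot: [-0.283, -3.128, -0.001]
force: [-0.2, 0.3, 1.8]
width: 0.0005
grasp_force: 0.0
```

```bash
python3 - <<'E'
from h import *
a=get_image("side")[235:355,215:375,::-1];b=get_image("top")[205:325,295:455,::-1]
cv2.imwrite("pics/n5.png",np.hstack([cv2.resize(i,(400,300),interpolation=2) for i in(a,b)]))
E
```

```text
(no output)
```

View pics/n5.png

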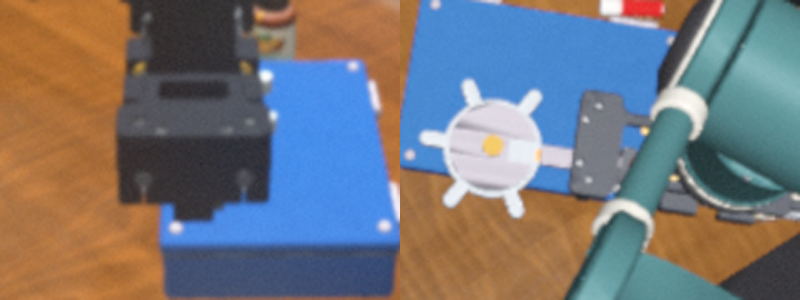

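Orange and the notch face the bolt, at (525-540,153) in the top crop. I raise the tip slightly to clear the bridges, center it, and push slowly.

drive_tool(moves=[0.02,0,0.027,0,0,0,0,0.02,0,0.027,0,0,0,0,0.024,0.02,0.027,0,0,0,0,0.028,0.04,0.027,0,0,0,0,0.031,0.06,0.027,0,0,0,0,0.035,0.08,0.027,0,0,0,0,0.038,0.1,0.027,0,0,0,0,0.042,0.12,0.027,0,0,0,0,0.042,0.12,0.027,0,0,0,0])

```text
time_s: 13.22
eef_pos: [0.5336, -0.2569, 0.083]
ee_rot: [-0.283, -3.129, -0.001]
force: [0.5, -1.2, -0.2]
width: 0.0004
grasp_force: 0.1
```

drive_tool(moves=[0.002,0.01,0,0,0,0,0,0.004,0.02,0,0,0,0,0,0.005,0.03,0,0,0,0,0,0.005,0.03,0,0,0,0,0])

```text
time_s: 13.72
eef_pos: [0.5346, -0.2511, 0.0831]
ee_rot: [0.283, 3.129, 0.0]
force: [0.4, -1.5, -0.4]
width: 0.0003
grasp_force: 0.4
```

drive_tool(moves=[0.001,0.007,0,0,0,0,0,0.002,0.013,0,0,0,0,0,0.002,0.013,0,0,0,0,0])

```text
time_s: 14.1
eef_pos: [0.535, -0.2486, 0.0831]
ee_rot: [0.283, 3.129, 0.0]
force: [0.9, -1.2, -1.2]
width: 0.0002
grasp_force: 0.5
```

drive_tool(moves=[0.001,0.005,0,0,0,0,0,0.002,0.01,0,0,0,0,0,0.002,0.01,0,0,0,0,0])

```text
time_s: 14.48
eef_pos: [0.5354, -0.2466, 0.0831]
ee_rot: [0.283, 3.129, 0.0]
force: [0.2, -0.5, -0.1]
width: 0.0005
grasp_force: 0.6
```

drive_tool(moves=[0.001,0.005,0,0,0,0,0,0.002,0.01,0,0,0,0,0,0.002,0.01,0,0,0,0,0])

```text
time_s: 14.85
eef_pos: [0.5356, -0.2461, 0.0832]
ee_rot: [0.282, 3.129, -0.004]
force: [-0.2, -7.3, -1.8]
width: 0.0004
grasp_force: 3.3
```

drive_tool(moves=[0.001,0.005,0,0,0,0,0,0.002,0.01,0,0,0,0,0,0.002,0.01,0,0,0,0,0])

```text
time_s: 15.22
eef_pos: [0.5357, -0.2459, 0.0834]
ee_rot: [0.282, 3.129, -0.008]
force: [-3.0, -11.4, -1.9]
width: 0.0004
grasp_force: 6.1
```

```bash
python3 - <<'E'
from h import *
a=get_image("side")[235:355,215:375,::-1];b=get_image("top")[205:325,295:455,::-1]
cv2.imwrite("pics/n6.png",np.hstack([cv2.resize(i,(400,300),interpolation=2) for i in(a,b)]))
E
```

```text
(no output)
```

The force rose sharply after steady 1–2 N sliding, so the bolt is against its stop. Now I back off, rise, and move clear for a final look.

drive_tool(moves=[-0.02,-0.1,0,0,0,0,0,-0.036,-0.2,0,0,0,0,0,-0.036,-0.2,0.25,0,0,0,0,-0.036,-0.2,0.5,0,0,0,0,-0.3,-0.25,0.6,0,0,0,0,-0.55,-0.3,0.7,0,0,0,0,-0.55,-0.5,0.7,0,0,0,0,-0.55,-0.5,0.7,0,0,0,0,-0.55,-0.5,0.7,0,0,0,0])

```text
time_s: 16.45
eef_pos: [0.4259, -0.3427, 0.2228]
ee_rot: [-0.285, -3.128, -0.002]
force: [-0.3, -0.3, -0.4]
width: 0.0004
grasp_force: 0.0
```

```bash
python3 - <<'E'
from h import *
a=get_image("side")[235:355,215:375,::-1];b=get_image("top")[205:325,295:455,::-1]
cv2.imwrite("pics/n7.png",np.hstack([cv2.resize(i,(400,300),interpolation=2) for i in(a,b)]))
E
```

```text
(no output)
```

View pics/n7.png

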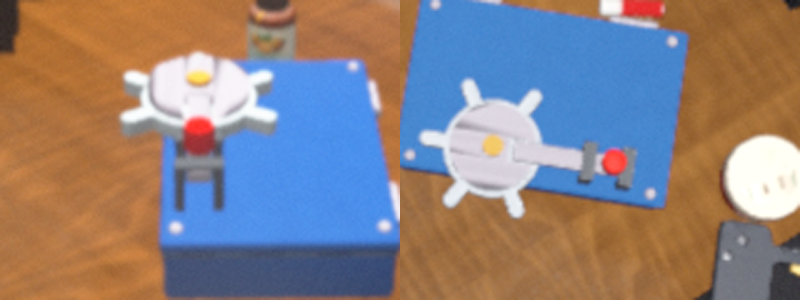

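The bolt is in the notch and covers the orange tooth. The knob at (615,161) has moved about 11 px × 1.76 mm ≈ 19–20 mm, and the box and tin are where they were.

```bash
python3 -c "
from cell import *
print(sign_off())"
```

```text
the job is handed in; nothing more can be done
None
```

I flicked the wheel two clicks so the orange tooth points along the bolt, pushed the bolt home in the notch with the box showing no visible movement, and handed the job in; no verdict came back.

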